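# Load a fresh filter cassette and snap the cover shut

### The arm

A 6-joint arm with a two-finger parallel gripper is mounted at the origin on the work surface. World frame = base frame: x ahead of the robot, y to its left, z up, the work surface at z = 0. Lengths are in m, angles in rad, forces in N, time in s.
With the tool pointing down it reaches from about 0.375 to 0.9 m from the base axis. Payload 3.1 kg.
Tool frame: the origin (TCP) lies on the centre line of the jaws, within the pads' length; the fingertips stand 19 mm ahead of it and the grasp point (between the pads) is the TCP; z points along the fingers, y is the line along which they close (so a half turn about z gives the same grasp; the last joint's range is limited). The gripper opens to 85 mm and grips with 20 to 120 N. Pads are 22 mm wide; open, the fingers measure 114 mm over their backs; the gripper's body (76 mm by 85 mm) begins 54 mm behind the grasp point. The pads swing forward as they close: fully open they stand 13 mm farther back than shut.
Start: joints at [1.054, 0.527, 1.433, -0, 1.181, -0.178], TCP at [0.208, 0.589, 0.25] pointing down, gripper open.
Joint ranges: [-3.08, 3.08], [-0.75, 2.2], [0.22, 2.44], [-1.43, 4.57], [0, 2.65], [-2.85, 2.85]. Speed limits (rad/s): [2.79, 2.79, 3.14, 3.14, 3.14, 3.14].

### API

Orientations are given as a unit quaternion [x, y, z, w].
In Python, from station import manip gives the robot as it stands.
- The arm moves only by the tool servo_tool, never from a script. Its argument "rows" is a list that holds one entry, the list of rows, each a list of 7 numbers: the turn, a rotation vector about the tool's x, y, z in degrees, then the shift along the tool's x, y, z in m, then the gripper command: -1 is shut, 1 is fully open, values between are in proportion. In form: [[[wx, wy, wz, tx, ty, tz, jaw], ...]]. A call has 1 to 8 rows; each row shifts and turns the commanded pose from where the row before left it, along the tool's axes as they then stand; what a row does not reach is not made up. A row lasts 1/12 s, in which the tool goes at most 41.7 mm and 7.16 degrees, less where a joint would pass 70% of its speed; a pose out of reach is approached as far as the arm can. A call is refused whole if a number of a shift passes 0.0417 or a number of a turn 7.16, either way. A call with a gripper value outside its range is refused whole. The fingers move at their own pace and stop on an object; "squeeze" is the grip in N (left out, the last holds). Time passes only in rows, so rows that do not move let the fingers close. It gives the time, the measured TCP pose, the force, the opening and the grip force at its end, in the units of the state.
- manip.sense(): the state, without advancing time (a new reading comes with each control period).
- manip.snapshot(name): name is "scene" or "top" or "wrist"; returns the picture (384x512x3 uint8, blue, green, red); there is no depth.
- manip.camera_info(name): a dict with "K" (3x3 intrinsics, pixels), "camera_from_world" (4x4, takes a point from world to camera coordinates). Camera axes: x right, y down, z forward; pixel columns grow to the right and rows downward; lengths in m; the calibration is good to about 2 mm. A picture is of the moment at which its call begins: read the wrist's pose just before it. camera_info takes no time and is no camera call; for the wrist camera it gives the pose at the moment of the call.
- manip.sign_off(): hands the job in; it is judged then, once.
The state is a dict: "t": time; "q": joint angles; "qd": joint speeds; "tau": joint torques, N m; "tcp_pos": TCP position; "tool_rot": TCP orientation; "force": force on the tool from outside, world axes, zero at the start; "ft_torque": the same for the moment, N m; "finger_gap": opening from 0.0 (shut) to 1.0 (fully open); "gripper_force": force on a finger pad.
Only numpy, scipy, OpenCV 4.12 (cv2) and the standard library are available. Lean on these libraries where they do the work, as an engineer would, in place of code of your own. Each camera call takes 0.05 s, during which the arm holds its last target. There are 200 camera calls.

### The job

Lay the fresh filter cassette (white frame, green pleats) flat in the sloping bay of the printer's fume-filter unit, let go of it, then swing the blue cover down over it and press the cover's free end gently until the catch snaps and the cover is fully shut; stop pushing then, without bearing down hard on the cover. Leave the used grey cassette, the bottle, the jar and the scraper where they are.

Things in the scene. Friction and masses are not known exactly. Their poses are not given: they have to be found in the camera images.
- filter_new_center (a point): fresh filter cassette, to be loaded: solid block 64 long (its x) by 46 wide (y) by 40 tall (z), white frame, green pleats on top, about 0.12 kg; lies flat on the table, pleats up. The point is its centre, 20 mm above its underside. A half turn about z makes no difference.
- filter_old_center (a point): used filter cassette, to be left alone: same size, grey frame with brown pleats; the point is its centre. It and the fresh one may have changed places.
- bay: open bay of the fixed fume-filter unit, sloping 30 degrees on a black housing 150 (x) by 120 (y), its low end to the robot's right. Origin: centre of the bay's floor pad, on its surface, 74 mm above the table. Axes: x up the slope, y across, z square out of the floor (leaning 30 degrees from vertical towards the low end). A cassette cannot enter level: hold it at the bay's slope.
- bay_seat (a point): where the centre of a seated cassette belongs: 20 mm out (z) from the bay's origin, same axes; its long side goes along x, 4 mm of slack each way. White end walls with inner faces at x = -36 and +36 mm reach 18 mm (low end) and 22 mm (high end) above this point. Cheeks 12 mm long at the four corners (inner faces y = -27, +27) reach 5 mm below this point.
- bay_side (a point): middle of the bay's left side (y = +32 mm), level with the floor pad. Between the corner cheeks both long sides are open for the fingers over 48 mm of x, down to the housing's flat top 5 mm below the pad.
- cover (a joint): angle of the blue cover about its hinge (along the bay's y), rad: 0 fully shut, parallel to the bay floor; grows as it opens. Starts wide open at 1.98 to 2.2 (2.09 is upright), limit 2.35. Stiff hinge: it stays where left (1 N at the free end moves it). A sprung catch resists from 0.11; pressed at the yellow strip it peaks at about 11 N near 0.07, then snaps below 0.02 and stays.
- cover_hinge (a point): a point on the hinge axis, mid-width, 45 mm up the slope (x) and 48 mm out (z) from the bay's origin. It turns with the cover: x points from the free end to the hinge, z out of the cover's outer face.
- cover_press (a point): middle of the yellow strip at the cover's free end, on the outer face: the place to press. Cover: plate 62 mm wide, 6 mm thick (3 mm either side of the hinge axis), reaching 100 mm from the hinge; this point is 90 mm from it. Shut, it lies at x = -45, z = +51 mm in the bay's axes. Its z points out of the outer face, its x towards the hinge.
- bottle: clear water bottle with a yellow cap, 64 across and 200 tall, standing; origin at the centre of its underside. Leave alone.
- jar: small amber glass jar, 48 across and 55 tall; origin at the centre of its underside. Leave alone.
- scraper: spatula-like print scraper with an orange handle, 190 long, lying flat on the table along its x; origin under its middle. Leave alone.

How it is judged:
By the outcome, as a careful person would: the job done as asked, in the order asked, and still so for the second after the job is handed in, with the robot touching nothing.
It also fails if it takes over 72 s, if anything falls off the work surface, if the arm or the gripper's body presses on something with over 40 N, if the wrist force passes 120 N, or if a joint passes its speed limit or range.

## Working session

There is one attempt and no reset: what is moved stays moved. The work goes in short steps, Python scripts to look and compute and a tool call to move; the robot and the scene stay as the last step left them, time stands still between calls to the robot, and variables do not carry over. Pictures are saved under pics/ and viewed, at most 10 in all, crops included, and the job is handed in when it is done.

Besides the shell and the picture viewer there is one more tool, called after "Emit:" in YAML: its name, and indented under it one key for each argument. servo_tool: Moves the arm, as the interface text tells. Its arguments: {"type":"object","properties":{"rows":{"type":"array","items":{"type":"array","items":{"type":"array","items":{"type":"number"}}}},"squeeze":{"type":"number"}},"required":["rows"]}

```bash
mkdir -p pics; ls; python3 - <<'E'
from station import manip
import cv2,numpy as np
for n in("scene","top"):
    cv2.imwrite(f"pics/{n}0.png",manip.snapshot(n))
    c=manip.camera_info(n);print(n,np.round(c["K"],1).tolist(),np.round(c["camera_from_world"],3).tolist())
print(manip.sense())
E
```

```text
pics
scene [[379.1, 0.0, 257.8], [0.0, 379.1, 188.0], [0.0, 0.0, 1.0]] [[0.847, 0.532, 0.01, -0.515], [0.396, -0.618, -0.68, -0.12], [-0.355, 0.579, -0.733, 1.128], [0.0, 0.0, 0.0, 1.0]]
top [[433.5, 0.0, 254.2], [0.0, 433.5, 181.8], [0.0, 0.0, 1.0]] [[0.019, -1.0, -0.001, 0.004], [-0.996, -0.019, -0.085, 0.563], [0.085, 0.003, -0.996, 1.177], [0.0, 0.0, 0.0, 1.0]]
{'t': 0.1, 'q': array([ 1.05346418e+00,  5.28394058e-01,  1.43378650e+00,  6.76866065e-06,
        1.18141417e+00, -1.78475923e-01]), 'qd': array([-3.31877819e-04, -2.77605790e-03, -3.42182333e-03, -9.85443577e-04,
        6.61882872e-05, -8.81957602e-04]), 'tau': array([-1.74321785e-04, -4.43309569e+01, -1.78588325e+01, -2.36473406e-04,
        4.02744205e-03, -2.54280842e-06]), 'tcp_pos': array([0.20740184, 0.5889305 , 0.24941471]), 'tool_rot': array([ 1.68619864e-01,  9.85680648e-01, -9.39996613e-04, -3.44223690e-04]), 'force': array([ 0.44888782,  0.18822898, -0.47116028]), 'ft_torque': array([-0.01156522, -0.00663369,  0.00191203]), 'gripper_force': 0.0, 'finger_gap': 0.9993531994776561}
```

View pics/scene0.png

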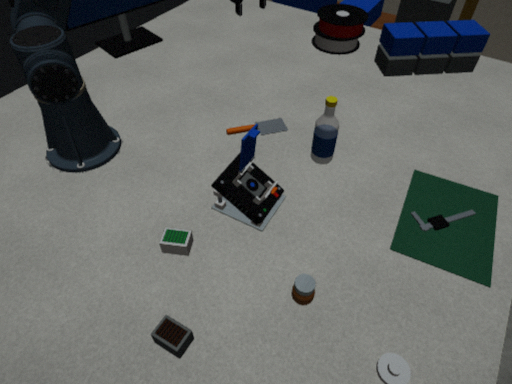

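View pics/top0.png

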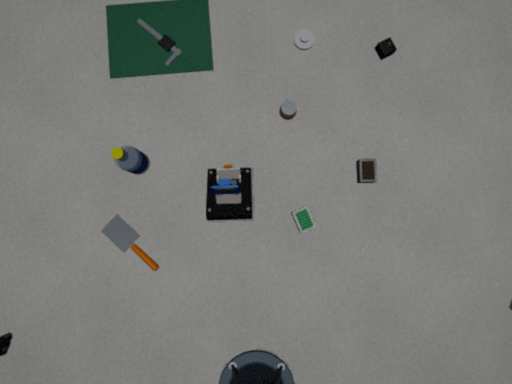

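The fresh cassette is at scene (177,240) and top (303,219). The used one is at top (367,170), and the filter unit is at top (229,193) with its blue cover upright. I need a zoom on the unit.

```bash
python3 - <<'E'
import cv2,numpy as np
a=cv2.imread("pics/scene0.png")[115:235,200:300];b=cv2.imread("pics/top0.png")[155:240,195:325]
a=cv2.resize(a,(400,480),interpolation=cv2.INTER_CUBIC);b=cv2.resize(b,None,fx=3,fy=3,interpolation=cv2.INTER_CUBIC)
o=np.zeros((480,400+b.shape[1],3),np.uint8);o[:,:400]=a;o[:b.shape[0],400:]=b
cv2.imwrite("pics/z0.png",o)
E
```

```text
(no output)
```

View pics/z0.png

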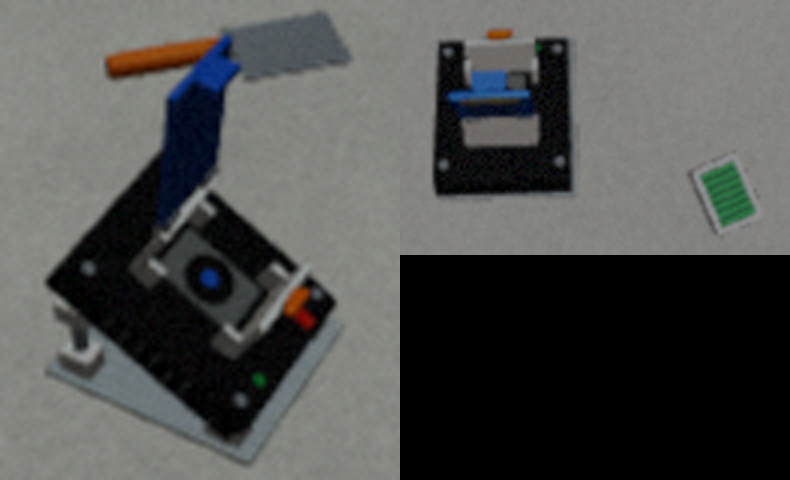

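Zoom: the orange catch (low end) faces away from the robot (+X), the hinge is on the robot's side, and the bay's x axis is roughly world −X. Rough measurements next.

```bash
cat > h.py <<'E'
from station import manip
import cv2,numpy as np
from scipy.spatial.transform import Rotation as R
def ray(c,uv):
    K=np.array(c["K"]);T=np.array(c["camera_from_world"]);d=T[:3,:3].T@np.linalg.inv(K)@[*uv,1];return -T[:3,:3].T@T[:3,3],d
def onz(c,uv,z):
    o,d=ray(c,uv);return o+d*(z-o[2])/d[2]
def proj(c,p):
    T=np.array(c["camera_from_world"]);q=np.array(c["K"])@(T[:3,:3]@p+T[:3,3]);return q[:2]/q[2]
def green(im,lo=(45,80,40),hi=(85,255,255)):
    return cv2.inRange(cv2.cvtColor(im,cv2.COLOR_BGR2HSV),lo,hi)
def big(m,roi=None):
    if roi: k=np.zeros_like(m);k[roi[1]:roi[3],roi[0]:roi[2]]=255;m=m&k
    cs,_=cv2.findContours(m,cv2.RETR_EXTERNAL,cv2.CHAIN_APPROX_NONE);return max(cs,key=cv2.contourArea)
def rectw(c,cnt,z):
    P=np.array([onz(c,p[0],z)[:2] for p in cnt]);return cv2.minAreaRect((P*1000).astype(np.float32))
E
python3 - <<'E'
from h import *
c=manip.camera_info("top");im=cv2.imread("pics/top0.png")
g=big(cv2.morphologyEx(green(im),cv2.MORPH_CLOSE,np.ones((3,3))),(285,200,325,240));print("green",rectw(c,g,.04))
g=cv2.inRange(im,(0,0,0),(45,45,45));g=cv2.morphologyEx(g,cv2.MORPH_CLOSE,np.ones((3,3)));g=big(g,(198,160,262,228));print("housing",rectw(c,g,.07))
for n,uv in(("hi",(212,219)),("hi2",(252,219)),("lo",(208,170)),("lo2",(251,169))):print(n,onz(c,uv,.11 if n[0]=='h' else .035).round(3))
s=manip.sense();Rt=R.from_quat(s["tool_rot"]);print(Rt.as_matrix().round(3))
w=manip.camera_info("wrist");print(np.round(w["K"],0).tolist());T=np.array(w["camera_from_world"]);
P=np.eye(4);P[:3,:3]=Rt.as_matrix();P[:3,3]=s["tcp_pos"];print((T@P).round(3))
E
```

```text
green ((461.71209716796875, -122.0870361328125), (49.25078582763672, 31.9752254486084), 25.192235946655273)
housing ((525.9681396484375, 83.19402313232422), (134.3018035888672, 120.04039764404297), 2.846564292907715)
hi [0.458 0.12  0.11 ]
hi2 [0.46  0.018 0.11 ]
lo [0.592 0.142 0.035]
lo2 [0.597 0.024 0.035]
[[-0.943  0.332 -0.001]
 [ 0.332  0.943 -0.002]
 [ 0.    -0.002 -1.   ]]
[[330.0, 0.0, 260.0], [0.0, 330.0, 198.0], [0.0, 0.0, 1.0]]
[[-0.002  1.     0.     0.001]
 [-0.957 -0.002 -0.291  0.034]
 [-0.291 -0.001  0.957  0.139]
 [ 0.     0.     0.     1.   ]]
```

Emit:
servo_tool:
  rows:
    - [[0,0,0,-0.025,-0.031,-0.006,1],[0,0,0,-0.025,-0.031,-0.006,1],[0,0,0,-0.025,-0.031,-0.006,1],[0,0,0,-0.025,-0.031,-0.006,1],[0,0,0,-0.025,-0.031,-0.006,1],[0,0,0,-0.025,-0.031,-0.006,1],[0,0,0,-0.025,-0.031,-0.006,1],[0,0,0,-0.025,-0.031,-0.006,1]]

```text
t: 0.77
tcp_pos: [0.3137, 0.2872, 0.2983]
tool_rot: [0.168, 0.986, -0.0, -0.0]
force: [0.5, -0.2, 0.2]
finger_gap: 1.001
gripper_force: 0.0
```

Emit:
servo_tool:
  rows:
    - [[0,0,0,-0.025,-0.031,0,1],[0,0,0,-0.025,-0.031,0,1],[0,0,0,-0.025,-0.031,0,1],[0,0,0,-0.025,-0.031,0,1],[0,0,0,-0.025,-0.031,0,1],[0,0,0,-0.025,-0.031,0,1],[0,0,0,-0.025,-0.031,0,1],[0,0,0,-0.025,-0.031,0,1]]

```text
t: 1.43
tcp_pos: [0.42, -0.0132, 0.2982]
tool_rot: [0.169, 0.986, 0.0, -0.0]
force: [1.2, 0.9, 0.5]
finger_gap: 1.002
gripper_force: 0.0
```

Emit:
servo_tool:
  rows:
    - [[0,0,0,-0.025,-0.031,0,1],[0,0,0,-0.025,-0.031,0,1],[0,0,0,-0.025,-0.031,0,1],[0,0,7.1,0,0,0.01,1],[0,0,7.1,0,0,0.01,1],[0,0,7.1,0,0,0.01,1],[0,0,7.1,0,0,0.01,1],[0,0,7.1,0,0,0.01,1]]

```text
t: 2.1
tcp_pos: [0.4596, -0.124, 0.2475]
tool_rot: [0.464, 0.886, 0.0, -0.0]
force: [-0.7, -0.3, -0.3]
finger_gap: 0.997
gripper_force: 0.0
```

Emit:
servo_tool:
  rows:
    - [[0,0,7.1,0,0,0.01,1],[0,0,7.1,0,0,0.01,1],[0,0,7.1,0,0,0.01,1],[0,0,7.1,0,0,0.01,1],[0,0,7.1,0,0,0.01,1],[0,0,7.1,0,0,0.01,1],[0,0,7.1,0,0,0.01,1],[0,0,7.1,0,0,0.01,1]]

```text
t: 2.77
tcp_pos: [0.4597, -0.1238, 0.1676]
tool_rot: [0.829, 0.559, -0.0, -0.0]
force: [-0.3, -0.3, 0.2]
finger_gap: 1.001
gripper_force: 0.0
```

Emit:
servo_tool:
  rows:
    - [[0,0,7.1,0,0,0,1],[0,0,7.1,0,0,0,1],[0,0,7.1,0,0,0,1],[0,0,7.1,0,0,0,1],[0,0,7.1,0,0,0,1],[0,0,7.1,0,0,0,1],[0,0,0,0,0,0,1],[0,0,0,0,0,0,1]]

```text
t: 3.43
tcp_pos: [0.4598, -0.1238, 0.1681]
tool_rot: [0.975, 0.224, -0.0, -0.0]
force: [0.3, -0.3, -0.1]
finger_gap: 1.001
gripper_force: 0.0
```

```bash
python3 - <<'E'
from h import *
s=manip.sense();c=manip.camera_info("wrist");im=manip.snapshot("wrist");cv2.imwrite("pics/w1.png",im)
Rt=R.from_quat(s["tool_rot"]).as_matrix();print(s["t"],s["tcp_pos"].round(4),Rt.round(3).tolist(),s["q"].round(2))
g=big(cv2.morphologyEx(green(im),cv2.MORPH_CLOSE,np.ones((9,9))));r=rectw(c,g,.04);print(r,cv2.minAreaRect(g))
d=np.array([r[0][0]/1e3,r[0][1]/1e3,.024])-s["tcp_pos"];print("tool shift",(Rt.T@d).round(4),"heading",np.degrees(np.arctan2(Rt[1,0],Rt[0,0])))
E
```

```text
3.4333 [ 0.4598 -0.1238  0.1681] [[0.9, 0.436, -0.0], [0.436, -0.9, 0.0], [-0.0, -0.0, -1.0]] [-0.5   0.46  1.88 -0.    0.8   0.62]
((461.7831115722656, -122.28629302978516), (50.378204345703125, 33.17108917236328), 24.57326316833496) ((258.5, 191.5), (61.0, 43.0), 90.0)
tool shift [ 0.0025 -0.0005  0.1441] heading 25.869967958688147
```

View pics/w1.png

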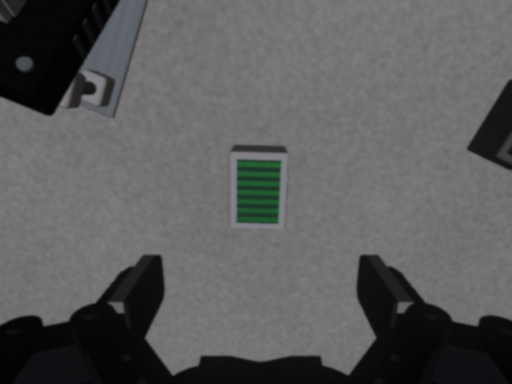

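The wrist view shows the green cassette at (258,190), square to the jaws. I'll descend and grip.

Emit:
servo_tool:
  rows:
    - [[0,0,1,0.0025,0,0.03,1],[0,0,0,0,0,0.03,1],[0,0,0,0,0,0.03,1],[0,0,0,0,0,0.03,1],[0,0,0,0,0,0.015,1],[0,0,0,0,0,0.009,1],[0,0,0,0,0,0,1],[0,0,0,0,0,0,-1]]
  squeeze: 40

```text
t: 4.15
tcp_pos: [0.4623, -0.1229, 0.0243]
tool_rot: [0.977, 0.214, -0.0, -0.0]
force: [0.2, -0.4, -0.0]
finger_gap: 0.883
gripper_force: 0.0
```

Emit:
servo_tool:
  rows:
    - [[0,0,0,0,0,0,-1],[0,0,0,0,0,0,-1],[0,0,0,0,0,0,-1],[0,0,0,0,0,0,-1],[0,0,0,0,0,0,-1],[0,0,0,0,0,0,-1]]

```text
t: 4.65
tcp_pos: [0.4627, -0.123, 0.0256]
tool_rot: [0.977, 0.214, 0.001, 0.001]
force: [1.1, 0.6, 7.2]
finger_gap: 0.533
gripper_force: 42.5
```

Emit:
servo_tool:
  rows:
    - [[0,0,0,0,0,-0.02,-1],[0,0,0,0,0,-0.04,-1],[0,0,0,0,0,-0.041,-1],[0,0,0,0,0,-0.041,-1],[0,0,0,0,0,-0.041,-1],[0,0,0,0,0,-0.041,-1],[0,0,0,0,0,-0.041,-1],[0,0,0,0,0,-0.041,-1]]

```text
t: 5.32
tcp_pos: [0.4611, -0.1223, 0.3329]
tool_rot: [0.977, 0.214, 0.0, 0.0]
force: [1.4, -2.0, -2.3]
finger_gap: 0.534
gripper_force: 41.7
```

Emit:
servo_tool:
  rows:
    - [[0,0,7.1,0,0,-0.02,-1],[0,0,7.1,0,0,0,-1],[0,0,7.1,0,0,0,-1],[0,0,0,-0.004,-0.04,0,-1],[0,0,0,-0.004,-0.04,0,-1],[0,0,0,-0.004,-0.04,0,-1],[0,0,0,-0.004,-0.04,0,-1],[0,0,0,-0.004,-0.04,0,-1]]

```text
t: 5.98
tcp_pos: [0.4289, 0.0772, 0.3504]
tool_rot: [1.0, 0.029, 0.0, 0.0]
force: [0.7, 1.1, -0.5]
finger_gap: 0.532
gripper_force: 42.0
```

Emit:
servo_tool:
  rows:
    - [[0,0,0,-0.008,0,0,-1],[0,0,0,0,0,0,-1],[0,0,0,0,0,0,-1]]

```text
t: 6.23
tcp_pos: [0.4219, 0.0751, 0.3505]
tool_rot: [1.0, 0.03, 0.0, 0.0]
force: [-0.4, -0.0, -1.3]
finger_gap: 0.532
gripper_force: 42.3
```

```bash
python3 - <<'E'
from h import *
s=manip.sense();c=manip.camera_info("wrist");im=manip.snapshot("wrist");cv2.imwrite("pics/w2.png",im)
np.savez("w2.npz",K=c["K"],camera_from_world=c["camera_from_world"])
Rt=R.from_quat(s["tool_rot"]).as_matrix();print(s["t"],s["tcp_pos"].round(4),s["q"].round(2),s["gripper_force"],np.degrees(np.arctan2(Rt[1,0],Rt[0,0])))
cv2.imwrite("pics/w2b.png",cv2.resize(im[:290],None,fx=1.56,fy=1.56,interpolation=cv2.INTER_CUBIC))
E
```

```text
6.2333 [0.4219 0.0751 0.3505] [-0.09  0.13  1.75 -0.    1.26  1.43] 42.25525617599487 3.461478540347479
```

View pics/w2b.png

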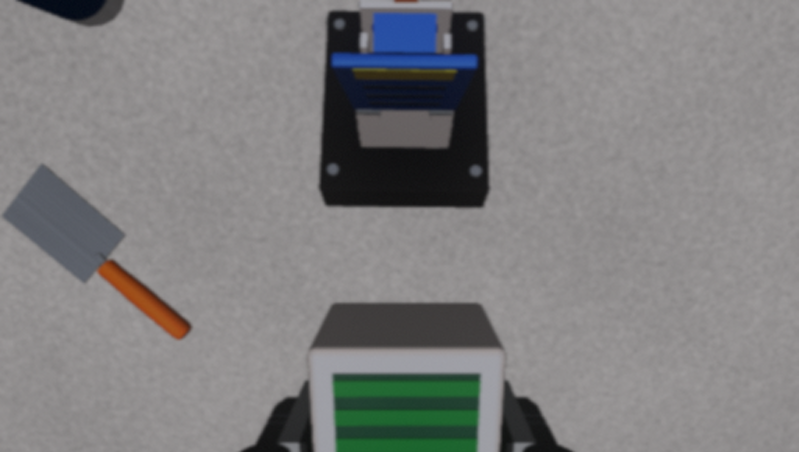

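The wrist view (zoom factor 1.56) shows the housing top with corners near (320,188), (488,190), (328,12) and (484,13). Its four screws are at (340,24), (473,26), (333,169) and (475,171). The upright cover has its yellow strip at row 73 and a tongue at its free end.

```bash
python3 - <<'E'
from h import *
c=dict(np.load("w2.npz"));im=cv2.imread("pics/w2.png");f=1.56
gr=cv2.cvtColor(im,cv2.COLOR_BGR2GRAY).astype(float)
S=[]
for u,v in((340,24),(473,26),(333,169),(475,171)):
    u,v=int(u/f),int(v/f);w=gr[v-6:v+7,u-6:u+7];m=np.clip(w-(w.min()+w.max())/2,0,None);yy,xx=np.mgrid[v-6:v+7,u-6:u+7]
    S.append(((m*xx).sum()/m.sum(),(m*yy).sum()/m.sum()))
C=[(328/f,12/f),(484/f,13/f),(320/f,188/f),(488/f,190/f)]
def cast(pts,o,psi):
    n=np.array([.5*np.cos(psi),.5*np.sin(psi),.866]);p0=o-.005*n
    out=[]
    for p in pts:
        a,d=ray(c,p);out.append(a+d*((p0-a)@n)/(d@n))
    return np.array(out)
for nm,pts in(("screw",S),("corner",C)):
    o=np.array([.526,.083,.074]);psi=.05
    for _ in range(8):
        P=cast(pts,o,psi);lo=P[:2].mean(0);hi=P[2:].mean(0);d=lo-hi;psi=np.arctan2(d[1],d[0])
        n=np.array([.5*np.cos(psi),.5*np.sin(psi),.866]);o=P.mean(0)+.005*n;o[2]=.074
    print(nm,np.round(pts,1).tolist(),"o",o.round(4),"psi",np.degrees(psi).round(2),"L",np.linalg.norm(d),"W",np.linalg.norm(P[0]-P[1]),np.linalg.norm(P[2]-P[3]),"Pz",P.mean(0)[2], "yaw from cross",np.degrees(np.arctan2(*( (P[0]-P[1]+P[2]-P[3])[:2]*[-1,1]))).round(2))
n=np.array([.5*np.cos(psi),.5*np.sin(psi),.866]);x=-np.array([.866*np.cos(psi),.866*np.sin(psi),-.5])
# predicted pixels (zoomed) of bay features for check
y=np.cross(n,x)
for nm,b in(("hi wall base out",(44,0,-5)),("lo wall top in",(-36,0,38)),("hinge L",(45,31,48)),("hinge R",(45,-31,48))):
    print(nm,(proj(c,o+(b[0]*x+b[1]*y+b[2]*n)/1000)*f).round(0))
E
```

```text
screw [[217.1, 14.8], [302.4, 15.8], [212.9, 108.0], [304.6, 109.0]] o [0.5398 0.0816 0.074 ] psi 2.71 L 0.12030346751393485 W 0.1003943902689951 0.10030199065441713 Pz 0.06967000003029157 yaw from cross 2.76
corner [[210.3, 7.7], [310.3, 8.3], [205.1, 120.5], [312.8, 121.8]] o [0.5378 0.081  0.074 ] psi 2.63 L 0.14598811990816124 W 0.11878323256195937 0.11703674692456263 Pz 0.06967000001782568 yaw from cross 2.87
hi wall base out [404. 151.]
lo wall top in [406.   8.]
hinge L [456. 108.]
hinge R [354. 107.]
```

Emit:
servo_tool:
  rows:
    - [[0,0,0.75,0.03,0,0,-1],[0,0,0,0.04,0,0,-1],[0,0,0,0.04,0,0,-1],[0,0,0,0.04,0,0,-1],[0,0,0,0.04,0,0,-1],[0,0,0,0.04,0,0,-1],[0,0,0,0.038,0,0,-1],[0,0,0,0,0,0.016,-1]]

```text
t: 6.95
tcp_pos: [0.7001, 0.0841, 0.3359]
tool_rot: [1.0, 0.021, 0.007, 0.001]
force: [1.3, -1.1, -0.8]
finger_gap: 0.532
gripper_force: 42.4
```

Emit:
servo_tool:
  rows:
    - [[0,-6,0,0,0,0,-1],[0,-6,0,0,0,0,-1],[0,-6,0,0,0,0,-1],[0,-6,0,0,0,0,-1],[0,-6,0,0,0,0,-1],[0,0,0,0,0,0,-1],[0,0,0,0,0,0,-1]]

```text
t: 7.53
tcp_pos: [0.6913, 0.0853, 0.3305]
tool_rot: [0.965, 0.021, -0.26, 0.005]
force: [0.3, 0.2, 0.1]
finger_gap: 0.529
gripper_force: 42.3
```

```bash
cat >> h.py <<'E'
psi=np.radians(2.71);o=np.array([.5395,.0815,.074])
n=np.array([.5*np.cos(psi),.5*np.sin(psi),.866]);bx=-np.array([.866*np.cos(psi),.866*np.sin(psi),-.5]);by=np.cross(n,bx)
B=np.array([bx,by,n]).T
def err(D):
    s=manip.sense();Rt=R.from_quat(s["tool_rot"]).as_matrix()
    G=np.array([-bx,by,-n]).T
    print(s["t"],"q",s["q"].round(2),"bay pos",(B.T@(s["tcp_pos"]-o)).round(4),"shift",(Rt.T@(o+D*n-s["tcp_pos"])).round(4),"turn",R.from_matrix(Rt.T@G).as_rotvec(degrees=True).round(2),"F",s["force"].round(1),s["gripper_force"])
E
python3 -c "
from h import *
err(.09)"
```

```text
7.5333 q [-0.02  0.83  0.71 -0.04  2.13  1.49] bay pos [-0.0032  0.0034  0.298 ] shift [-0.0029 -0.0028  0.208 ] turn [-0.14  0.11 -0.22] F [0.3 0.2 0.1] 42.28849768638611
```

Emit:
servo_tool:
  rows:
    - [[0,0,0,-0.003,-0.003,0.03,-1],[0,0,0,0,0,0.04,-1],[0,0,0,0,0,0.04,-1],[0,0,0,0,0,0.04,-1],[0,0,0,0,0,0.04,-1],[0,0,0,0,0,0.018,-1],[0,0,0,0,0,0,-1],[0,0,0,0,0,0,-1]]

```text
t: 8.2
tcp_pos: [0.5836, 0.0852, 0.157]
tool_rot: [0.966, 0.022, -0.258, 0.006]
force: [1.3, 1.0, -1.5]
finger_gap: 0.536
gripper_force: 42.2
```

```bash
python3 -c "
from h import *
err(.0266);c=manip.camera_info('wrist');np.savez('w3.npz',K=c['K'],camera_from_world=c['camera_from_world']);im=manip.snapshot('wrist');cv2.imwrite('pics/w3.png',im)
b=manip.snapshot('scene');cv2.imwrite('pics/s3.png',b);b=cv2.resize(b[90:230,180:330],None,fx=2.7,fy=2.7)
k=np.zeros((384,512+b.shape[1],3),np.uint8);k[:,:512]=im;k[:b.shape[0],512:]=b[:384];cv2.imwrite('pics/c3.png',cv2.resize(k,(800,int(800*384/k.shape[1]))))
for q in((-36,27,15),(-36,-27,15),(-36,0,38),(-60,50,-5),(-60,-50,-5)):print(q,proj(c,o+B@np.array(q)/1000).round(1))
"
```

```text
8.2 q [-0.03  0.81  1.25 -0.04  1.61  1.51] bay pos [ 0.0032 -0.0016  0.094 ] shift [0.003  0.0017 0.0674] turn [-0.06 -0.15 -0.12] F [ 1.3  1.  -1.5] 42.16151475906372
(-36, 27, 15) [305.2 157.7]
(-36, -27, 15) [218. 158.]
(-36, 0, 38) [261.7 165. ]
(-60, 50, -5) [337.7 116. ]
(-60, -50, -5) [185.3 116.7]
```

View pics/c3.png

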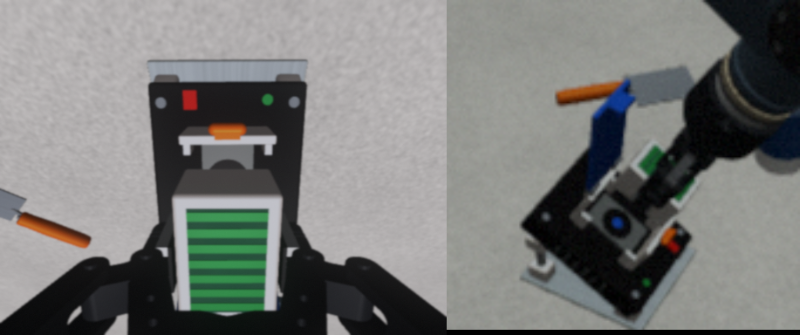

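The low wall's inner edge is at row 166 (predicted 165) and the screws match to about 1 px, so the bay pose holds. I'll insert the cassette.

Emit:
servo_tool:
  rows:
    - [[0,0,0,0.003,0.0017,0.005,-1],[0,0,0,0,0,0.01,-1],[0,0,0,0,0,0.01,-1],[0,0,0,0,0,0,-1],[0,0,0,0,0,0,-1]]

```text
t: 8.72
tcp_pos: [0.5727, 0.0839, 0.1317]
tool_rot: [0.965, 0.022, -0.26, 0.006]
force: [0.2, -0.3, -1.7]
finger_gap: 0.531
gripper_force: 42.2
```

```bash
python3 -c "
from h import *
err(.0266)"
```

```text
8.7167 q [-0.03  0.83  1.29 -0.04  1.55  1.51] bay pos [ 0.     -0.0008  0.0666] shift [0.0002 0.0009 0.04  ] turn [-0.05  0.15 -0.06] F [ 0.2 -0.3 -1.7] 42.22581624984741
```

Emit:
servo_tool:
  rows:
    - [[0,0,0,0,0.001,0.01,-1],[0,0,0,0,0,0.01,-1],[0,0,0,0,0,0.008,-1],[0,0,0,0,0,0.005,-1],[0,0,0,0,0,0.003,-1],[0,0,0,0,0,0.002,-1],[0,0,0,0,0,0,-1],[0,0,0,0,0,0,-1]]

```text
t: 9.38
tcp_pos: [0.555, 0.0819, 0.0997]
tool_rot: [0.966, 0.022, -0.258, 0.006]
force: [0.5, -0.1, -1.7]
finger_gap: 0.534
gripper_force: 42.2
```

```bash
python3 -c "
from h import *
err(.0256)"
```

```text
9.3833 q [-0.03  0.85  1.35 -0.04  1.46  1.51] bay pos [-0.0006  0.0003  0.0301] shift [-0.0006 -0.0003  0.0045] turn [-0.03 -0.04 -0.06] F [ 0.5 -0.1 -1.7] 42.24107623100281
```

Emit:
servo_tool:
  rows:
    - [[0,0,0,0,0,0.0015,-1],[0,0,0,0,0,0.0015,-1],[0,0,0,0,0,0.001,-1],[0,0,0,0,0,0,-1],[0,0,0,0,0,0,-1]]

```text
t: 9.8
tcp_pos: [0.5527, 0.0818, 0.0962]
tool_rot: [0.966, 0.022, -0.259, 0.006]
force: [-0.4, -0.6, -1.6]
finger_gap: 0.537
gripper_force: 42.2
```

Emit:
servo_tool:
  rows:
    - [[0,0,0,0,0,0.0005,-1],[0,0,0,0,0,0,0.2],[0,0,0,0,0,0,0.7],[0,0,0,0,0,0,0.7],[0,0,0,0,0,0,0.7],[0,0,0,0,0,0,0.7]]

```text
t: 10.3
tcp_pos: [0.5525, 0.0818, 0.0959]
tool_rot: [0.966, 0.022, -0.259, 0.006]
force: [-0.3, -0.4, 0.3]
finger_gap: 0.849
gripper_force: 0.0
```

Emit:
servo_tool:
  rows:
    - [[0,0,0,0,0,-0.01,0.7],[0,0,0,0,0,-0.02,0.7],[0,0,0,0,0,-0.03,0.7],[0,0,0,0,0,-0.04,0.7],[0,0,0,0,0,-0.04,0.7],[0,0,0,0,0,0,0.7],[0,0,0,0,0,0,0.7]]

```text
t: 10.88
tcp_pos: [0.625, 0.085, 0.2201]
tool_rot: [0.967, 0.022, -0.255, 0.006]
force: [-0.1, 0.1, -0.9]
finger_gap: 0.853
gripper_force: 0.0
```

```bash
python3 -c "
from h import *
err(.1656);c=manip.camera_info('wrist');im=manip.snapshot('wrist');cv2.imwrite('pics/w4.png',im)
b=manip.snapshot('scene');cv2.imwrite('pics/s4.png',b);b=cv2.resize(b[90:230,180:330],None,fx=2.7,fy=2.7)
k=np.zeros((384,512+b.shape[1],3),np.uint8);k[:,:512]=im;k[:b.shape[0],512:]=b[:384];cv2.imwrite('pics/c4.png',cv2.resize(k,(800,int(800*384/k.shape[1]))))
for q in((-32,23,40),(-32,-23,40),(32,23,40),(32,-23,40)):print(q,proj(c,o+B@np.array(q)/1000).round(1))
g=big(cv2.morphologyEx(green(im),cv2.MORPH_CLOSE,np.ones((9,9))));print(cv2.boundingRect(g))
"
```

```text
10.8833 q [-0.03  0.79  1.08 -0.04  1.78  1.5 ] bay pos [-0.001   0.0005  0.1693] shift [-0.0011 -0.0005  0.0037] turn [-0.01 -0.46 -0.08] F [-0.1  0.1 -0.9] 0.0
(-32, 23, 40) [288.2 158. ]
(-32, -23, 40) [228.7 158.2]
(32, 23, 40) [286.7 234.8]
(32, -23, 40) [231.1 235. ]
(239, 165, 42, 61)
```

View pics/c4.png

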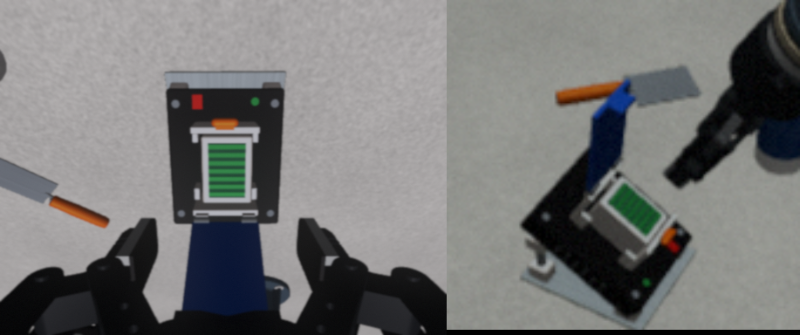

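The cassette is seated: green centre at (260,195) against a predicted (259,196). Next I'll find the cover's angle, plan the swing, and back out in the same step.

Emit:
servo_tool:
  rows:
    - [[0,0,0,0,0,-0.03,0.7],[0,0,0,0,0,-0.04,0],[0,0,0,0,0,-0.04,-1],[0,0,0,0,0,-0.025,-1],[0,7,0,0,0,0,-1],[0,7,0,0,0,0,-1],[0,7,0,0,0,0,-1],[0,7,0,0,0,0,-1]]

```text
t: 11.65
tcp_pos: [0.6892, 0.0882, 0.3321]
tool_rot: [1.0, 0.023, -0.016, 0.0]
force: [1.7, -0.3, -0.3]
finger_gap: 0.0
gripper_force: 0.0
```

```bash
cat >> h.py <<'E'
U=np.array([np.cos(psi),np.sin(psi),0]);V=np.array([0,0,1.]);H=o-.015*U+.0641*V
def press(th,r=.09):
    a=th-np.pi/6;return H+(r*np.cos(a)-.003*np.sin(a))*U+(r*np.sin(a)+.003*np.cos(a))*V
def goal(th,b,r=.09,gap=0.):  # TCP pose so that the tip's +x corner is at the strip; b = tilt, rad
    a=th-np.pi/6;z=-np.sin(b)*U-np.cos(b)*V;x=np.cos(b)*U-np.sin(b)*V
    return press(th,r)+gap*(-np.sin(a)*U+np.cos(a)*V)-.011*x-.019*z, np.array([x,np.cross(z,x),z]).T
def steps(seq):  # increments in tool axes from the measured pose
    s=manip.sense();p=s["tcp_pos"];Rt=R.from_quat(s["tool_rot"]).as_matrix();print("t",s["t"],"F",s["force"].round(1),"p",p.round(4))
    for th,b,r,gap in seq:
        g,G=goal(th,b,r,gap);print(th,"turn",R.from_matrix(Rt.T@G).as_rotvec(degrees=True).round(1),"shift",(Rt.T@(g-p)).round(4));p,Rt=g,G
E
python3 - <<'E'
from h import *
from scipy.optimize import brentq
c=dict(np.load("w2.npz"));im=cv2.imread("pics/w2.png")
m=cv2.inRange(cv2.cvtColor(im,cv2.COLOR_BGR2HSV),(18,80,30),(35,255,255));k=big(m,(200,35,330,65));x,y,w,h=cv2.boundingRect(k);print("yellow",x,y,w,h)
v=y+h/2-.5
f=lambda t:proj(c,press(t))[1]-v
ts=np.linspace(1.9,2.3,5);print([round(f(t),1) for t in ts])
th=brentq(f,1.9,2.3) if f(1.9)*f(2.3)<0 else 2.09
print("theta",th,proj(c,press(th)))
steps([(th,0,.09,.03)])
E
```

```text
yellow 226 44 66 7
[np.float64(-14.9), np.float64(-0.7), np.float64(13.5), np.float64(27.4), np.float64(40.7)]
theta 2.0050285406001476 [259.06067187  47.        ]
t 11.65 F [ 1.7 -0.3 -0.3] p [0.6892 0.0882 0.3321]
2.0050285406001476 turn [-0.   1.9 -0.1] shift [-1.979e-01 -1.000e-04  8.890e-02]
```

Emit:
servo_tool:
  rows:
    - [[0,1.9,0,-0.02,0,0,-1],[0,0,0,-0.04,0,0,-1],[0,0,0,-0.04,0,0,-1],[0,0,0,-0.04,0,0,-1],[0,0,0,-0.04,0,0,-1],[0,0,0,-0.025,0,0,-1],[0,0,0,0,0,0,-1]]

```text
t: 12.23
tcp_pos: [0.477, 0.0794, 0.3329]
tool_rot: [1.0, 0.023, -0.006, -0.0]
force: [-0.7, 0.1, -0.6]
finger_gap: -0.003
gripper_force: 0.0
```

Emit:
servo_tool:
  rows:
    - [[0,0,0,0,0,0.02,-1],[0,0,0,0,0,0.03,-1],[0,0,0,0,0,0.025,-1],[0,0,0,0,0,0.01,-1],[0,0,0,0,0,0,-1]]

```text
t: 12.65
tcp_pos: [0.482, 0.0789, 0.246]
tool_rot: [1.0, 0.023, -0.006, -0.0]
force: [-0.2, -0.1, 0.1]
finger_gap: 0.006
gripper_force: 0.0
```

```bash
python3 - <<'E'
from h import *
S=[(2.0,0,.09,0)]+[(t,0,.09,0) for t in (1.85,1.7,1.55,1.4,1.25,1.1,.95,.8)]+[(t,b,.09,0) for t,b in zip((.7,.6,.5,.4,.3,.2),np.radians((6,12,18,24,30,36)))]
steps(S)
E
```

```text
t 12.65 F [-0.2 -0.1  0.1] p [0.482  0.0789 0.246 ]
2.0 turn [-0.1  0.7 -0.1] shift [ 0.0371  0.0001 -0.0014]
1.85 turn [0. 0. 0.] shift [0.0134 0.     0.0018]
1.7 turn [0. 0. 0.] shift [0.0129 0.     0.0038]
1.55 turn [0. 0. 0.] shift [ 0.0122 -0.      0.0057]
1.4 turn [0. 0. 0.] shift [ 0.0112 -0.      0.0075]
1.25 turn [0. 0. 0.] shift [0.01   0.     0.0091]
1.1 turn [0. 0. 0.] shift [0.0085 0.     0.0105]
0.95 turn [0. 0. 0.] shift [ 0.0069 -0.      0.0116]
0.8 turn [0. 0. 0.] shift [0.0051 0.     0.0125]
0.7 turn [ 0. -6. -0.] shift [ 0.0044 -0.      0.0077]
0.6 turn [ 0. -6.  0.] shift [0.0044 0.     0.0076]
0.5 turn [-0. -6.  0.] shift [ 0.0044 -0.      0.0076]
0.4 turn [-0. -6. -0.] shift [ 0.0045 -0.      0.0076]
0.3 turn [ 0. -6.  0.] shift [0.0045 0.     0.0076]
0.2 turn [-0. -6.  0.] shift [ 0.0046 -0.      0.0076]
```

Emit:
servo_tool:
  rows:
    - [[0,0.7,0,0.018,0,0,-1],[0,0,0,0.018,0,-0.001,-1],[0,0,0,0.013,0,0.002,-1],[0,0,0,0.013,0,0.004,-1],[0,0,0,0.012,0,0.006,-1],[0,0,0,0.011,0,0.0075,-1],[0,0,0,0.01,0,0.009,-1],[0,0,0,0,0,0,-1]]

```text
t: 13.32
tcp_pos: [0.5813, 0.083, 0.2211]
tool_rot: [1.0, 0.023, 0.005, -0.0]
force: [-0.8, -1.0, 0.2]
finger_gap: -0.001
gripper_force: 0.0
```

```bash
python3 - <<'E'
from h import *
S=[(t,0,.09,0) for t in (1.25,1.1,.95,.8)]+[(t,b,.09,0) for t,b in zip((.7,.6,.5,.4,.3,.2),np.radians((6,12,18,24,30,36)))]
steps(S)
im=manip.snapshot("scene");cv2.imwrite("pics/s5.png",cv2.resize(im[90:240,170:330],None,fx=3,fy=3))
E
```

```text
t 13.3167 F [-0.8 -1.   0.2] p [0.5813 0.083  0.2211]
1.25 turn [-0.  -0.5 -0.1] shift [-0.0025 -0.0005  0.0019]
1.1 turn [0. 0. 0.] shift [0.0085 0.     0.0105]
0.95 turn [0. 0. 0.] shift [ 0.0069 -0.      0.0116]
0.8 turn [0. 0. 0.] shift [0.0051 0.     0.0125]
0.7 turn [ 0. -6. -0.] shift [ 0.0044 -0.      0.0077]
0.6 turn [ 0. -6.  0.] shift [0.0044 0.     0.0076]
0.5 turn [-0. -6.  0.] shift [ 0.0044 -0.      0.0076]
0.4 turn [-0. -6. -0.] shift [ 0.0045 -0.      0.0076]
0.3 turn [ 0. -6.  0.] shift [0.0045 0.     0.0076]
0.2 turn [-0. -6.  0.] shift [ 0.0046 -0.      0.0076]
```

View pics/s5.png

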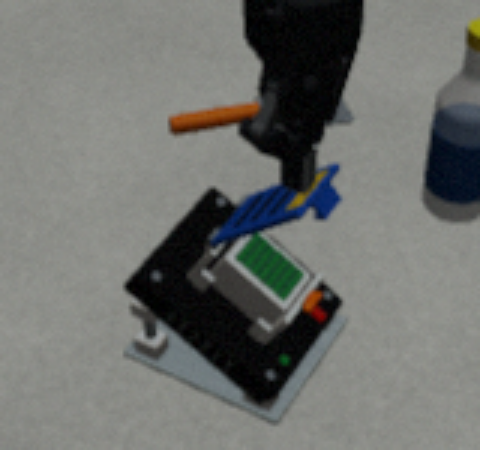

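The fingertips rest on the cover's outer face at the yellow strip (305,185), and the cover is swinging down as planned. I'll continue.

Emit:
servo_tool:
  rows:
    - [[0,-0.5,0,0.004,0,0.008,-1],[0,0,0,0.007,0,0.011,-1],[0,0,0,0.005,0,0.012,-1],[0,0,0,0.004,0,0.009,-1],[0,-6,0,0.0044,0,0.0077,-1],[0,-6,0,0.0044,0,0.0076,-1],[0,-6,0,0.0044,0,0.0076,-1],[0,0,0,0,0,0,-1]]

```text
t: 14.03
tcp_pos: [0.6126, 0.0842, 0.1542]
tool_rot: [0.987, 0.023, -0.158, 0.004]
force: [0.6, 0.2, -0.9]
finger_gap: 0.003
gripper_force: 0.0
```

```bash
python3 - <<'E'
from h import *
steps([(t,b,.09,0) for t,b in zip((.5,.4,.3,.2,.15,.11,.07,.03,0),np.radians((18,24,30,36,36,36,36,36,36)))])
E
```

```text
t 14.0333 F [ 0.6  0.2 -0.9] p [0.6126 0.0842 0.1542]
0.5 turn [-0.   0.2 -0.1] shift [-0.0045 -0.0008 -0.005 ]
0.4 turn [-0. -6. -0.] shift [ 0.0045 -0.      0.0076]
0.3 turn [ 0. -6.  0.] shift [0.0045 0.     0.0076]
0.2 turn [-0. -6.  0.] shift [ 0.0046 -0.      0.0076]
0.15 turn [0. 0. 0.] shift [ 0.0014 -0.      0.0043]
0.11 turn [0. 0. 0.] shift [0.001  0.     0.0035]
0.07 turn [0. 0. 0.] shift [ 0.0008 -0.      0.0035]
0.03 turn [0. 0. 0.] shift [0.0007 0.     0.0035]
0 turn [0. 0. 0.] shift [ 0.0004 -0.      0.0027]
```

Emit:
servo_tool:
  rows:
    - [[0,-6,0,0.002,-0.001,0.004,-1],[0,-6,0,0.003,0,0.006,-1],[0,-6,0,0.004,0,0.007,-1],[0,0,0,0,0,0,-1],[0,0,0,0,0,0,-1]]

```text
t: 14.45
tcp_pos: [0.6109, 0.0856, 0.1374]
tool_rot: [0.951, 0.022, -0.309, 0.007]
force: [-0.5, -1.2, 0.1]
finger_gap: -0.003
gripper_force: 0.0
```

```bash
python3 - <<'E'
from h import *
steps([(t,np.radians(36),.09,0) for t in (.2,.15,.11,.07,.03,0)])
E
```

```text
t 14.45 F [-0.5 -1.2  0.1] p [0.6109 0.0856 0.1374]
0.2 turn [-0.1  0.  -0. ] shift [0.0036 0.0007 0.0014]
0.15 turn [0. 0. 0.] shift [ 0.0014 -0.      0.0043]
0.11 turn [0. 0. 0.] shift [0.001  0.     0.0035]
0.07 turn [0. 0. 0.] shift [ 0.0008 -0.      0.0035]
0.03 turn [0. 0. 0.] shift [0.0007 0.     0.0035]
0 turn [0. 0. 0.] shift [ 0.0004 -0.      0.0027]
```

Emit:
servo_tool:
  rows:
    - [[0,0,0,0.003,0,0.002,-1],[0,0,0,0.002,0,0.003,-1],[0,0,0,0.001,0,0.003,-1],[0,0,0,0,0,0.001,-1],[0,0,0,0,0,0,-1]]

```text
t: 14.87
tcp_pos: [0.6112, 0.0856, 0.1301]
tool_rot: [0.951, 0.022, -0.308, 0.007]
force: [-0.2, -0.6, 0.8]
finger_gap: -0.002
gripper_force: 0.1
```

Emit:
servo_tool:
  rows:
    - [[0,0,0,0.0002,0,0.0012,-1],[0,0,0,0.0002,0,0.0012,-1],[0,0,0,0,0,0,-1],[0,0,0,0,0,0,-1]]

```text
t: 15.2
tcp_pos: [0.6102, 0.0855, 0.1271]
tool_rot: [0.951, 0.022, -0.308, 0.007]
force: [-0.2, 0.4, 0.5]
finger_gap: 0.002
gripper_force: 0.2
```

```bash
python3 - <<'E'
from h import *
steps([(t,np.radians(36),.09,0) for t in (.11,.07,.03,0)])
E
```

```text
t 15.2 F [-0.2  0.4  0.5] p [0.6102 0.0855 0.1271]
0.11 turn [-0.  -0.1 -0.1] shift [0.0004 0.0007 0.0004]
0.07 turn [0. 0. 0.] shift [ 0.0008 -0.      0.0035]
0.03 turn [0. 0. 0.] shift [0.0007 0.     0.0035]
0 turn [0. 0. 0.] shift [ 0.0004 -0.      0.0027]
```

Emit:
servo_tool:
  rows:
    - [[0,0,0,0.0004,0,0.001,-1],[0,0,0,0.0002,0,0.001,-1],[0,0,0,0,0,0,-1]]

```text
t: 15.45
tcp_pos: [0.6098, 0.0855, 0.125]
tool_rot: [0.951, 0.022, -0.308, 0.007]
force: [0.4, 0.2, 0.6]
finger_gap: 0.0
gripper_force: 0.2
```

Emit:
servo_tool:
  rows:
    - [[0,0,0,0.0002,0,0.001,-1],[0,0,0,0.0002,0,0.001,-1],[0,0,0,0,0,0,-1]]

```text
t: 15.7
tcp_pos: [0.6095, 0.0855, 0.1243]
tool_rot: [0.951, 0.022, -0.307, 0.007]
force: [1.6, 0.4, 4.8]
finger_gap: 0.0
gripper_force: 2.5
```

Emit:
servo_tool:
  rows:
    - [[0,0,0,0.0002,0,0.001,-1],[0,0,0,0,0,0,-1]]

```text
t: 15.87
tcp_pos: [0.6094, 0.0854, 0.1241]
tool_rot: [0.951, 0.022, -0.307, 0.007]
force: [1.9, 0.2, 7.4]
finger_gap: 0.002
gripper_force: 3.6
```

Contact with the catch is building, so I'll keep pressing in small steps.

Emit:
servo_tool:
  rows:
    - [[0,0,0,0.0002,0,0.001,-1],[0,0,0,0,0,0,-1]]

```text
t: 16.03
tcp_pos: [0.6092, 0.0854, 0.1237]
tool_rot: [0.952, 0.022, -0.307, 0.007]
force: [3.5, -0.4, 8.9]
finger_gap: -0.003
gripper_force: 4.5
```

Emit:
servo_tool:
  rows:
    - [[0,0,0,0.0002,0,0.0008,-1],[0,0,0,0,0,0,-1]]

```text
t: 16.2
tcp_pos: [0.6091, 0.0854, 0.1233]
tool_rot: [0.952, 0.022, -0.307, 0.007]
force: [2.1, -0.6, 10.2]
finger_gap: -0.004
gripper_force: 5.2
```

```bash
python3 - <<'E'
from h import *
steps([(t,np.radians(36),.09,0) for t in (.07,.03,0)])
E
```

```text
t 16.2 F [ 2.1 -0.6 10.2] p [0.6091 0.0854 0.1233]
0.07 turn [-0.  -0.3 -0.1] shift [-0.0001  0.0006  0.0002]
0.03 turn [0. 0. 0.] shift [0.0007 0.     0.0035]
0 turn [0. 0. 0.] shift [ 0.0004 -0.      0.0027]
```

Emit:
servo_tool:
  rows:
    - [[0,0,0,0.0001,0,0.0007,-1],[0,0,0,0,0,0,-1]]

```text
t: 16.37
tcp_pos: [0.6089, 0.0854, 0.123]
tool_rot: [0.952, 0.022, -0.306, 0.007]
force: [2.7, 1.0, 11.9]
finger_gap: 0.002
gripper_force: 5.7
```

Emit:
servo_tool:
  rows:
    - [[0,0,0,0.0001,0,0.0006,-1],[0,0,0,0,0,0,-1]]

```text
t: 16.53
tcp_pos: [0.6088, 0.0854, 0.1227]
tool_rot: [0.952, 0.022, -0.306, 0.007]
force: [3.5, 1.2, 12.4]
finger_gap: 0.001
gripper_force: 6.1
```

Emit:
servo_tool:
  rows:
    - [[0,0,0,0.0001,0,0.0007,-1],[0,0,0,0,0,0,-1]]

```text
t: 16.7
tcp_pos: [0.6085, 0.0854, 0.122]
tool_rot: [0.952, 0.022, -0.306, 0.007]
force: [3.0, 0.7, 11.1]
finger_gap: 0.0
gripper_force: 6.1
```

Emit:
servo_tool:
  rows:
    - [[0,0,0,0.0001,0,0.0006,-1],[0,0,0,0,0,0,-1]]

```text
t: 16.87
tcp_pos: [0.6082, 0.0854, 0.1213]
tool_rot: [0.952, 0.022, -0.306, 0.007]
force: [3.1, 0.2, 11.2]
finger_gap: 0.003
gripper_force: 5.7
```

Past the peak: the force is falling as it advances.

Emit:
servo_tool:
  rows:
    - [[0,0,0,0.0001,0,0.0007,-1],[0,0,0,0,0,0,-1]]

```text
t: 17.03
tcp_pos: [0.6077, 0.0853, 0.1201]
tool_rot: [0.952, 0.022, -0.306, 0.007]
force: [1.8, 0.9, 6.8]
finger_gap: -0.002
gripper_force: 3.3
```

Emit:
servo_tool:
  rows:
    - [[0,0,0,0.0001,0,0.0006,-1],[0,0,0,0,0,0,-1]]

```text
t: 17.2
tcp_pos: [0.6067, 0.0853, 0.1182]
tool_rot: [0.951, 0.022, -0.307, 0.007]
force: [1.1, 1.0, 1.9]
finger_gap: 0.003
gripper_force: 1.2
```

```bash
python3 - <<'E'
from h import *
steps([(t,np.radians(36),.09,0) for t in (.03,0)])
E
```

```text
t 17.2 F [1.1 1.  1.9] p [0.6067 0.0853 0.1182]
0.03 turn [-0.  -0.2 -0.1] shift [-0.0005  0.0006 -0.0018]
0 turn [0. 0. 0.] shift [ 0.0004 -0.      0.0027]
```

Emit:
servo_tool:
  rows:
    - [[0,0,0,0,0,0.0006,-1],[0,0,0,0,0,0,-1]]

```text
t: 17.37
tcp_pos: [0.6054, 0.0853, 0.1162]
tool_rot: [0.951, 0.022, -0.308, 0.007]
force: [1.4, 1.1, 2.4]
finger_gap: -0.001
gripper_force: 1.8
```

Emit:
servo_tool:
  rows:
    - [[0,0,0,0,0,0.0006,-1],[0,0,0,0,0,0,-1]]

```text
t: 17.53
tcp_pos: [0.6054, 0.0852, 0.1161]
tool_rot: [0.951, 0.022, -0.308, 0.007]
force: [2.0, -0.2, 1.7]
finger_gap: -0.0
gripper_force: 1.7
```

Emit:
servo_tool:
  rows:
    - [[0,0,0,0,0,0.0008,-1],[0,0,0,0,0,0,-1]]

```text
t: 17.7
tcp_pos: [0.6053, 0.0852, 0.1161]
tool_rot: [0.951, 0.022, -0.307, 0.007]
force: [2.8, 0.7, 5.2]
finger_gap: 0.001
gripper_force: 2.8
```

The force rises with no motion, so the cover is at its stop. I'll stop pushing, back off and look.

Emit:
servo_tool:
  rows:
    - [[0,0,0,0,0,-0.004,-1],[0,0,0,0,0,-0.02,-1],[0,0,0,0,0,-0.04,-1],[0,0,0,0,0,-0.04,-1],[0,0,0,0,0,-0.04,-1],[0,0,0,0,0,0,-1],[0,0,0,0,0,0,-1]]

```text
t: 18.28
tcp_pos: [0.6907, 0.0891, 0.2336]
tool_rot: [0.952, 0.022, -0.306, 0.007]
force: [-0.4, 0.1, 0.2]
finger_gap: 0.002
gripper_force: 0.0
```

```bash
python3 - <<'E'
from h import *
s=manip.sense();print(s["t"],s["tcp_pos"],s["force"].round(1))
c=manip.camera_info("wrist");w=manip.snapshot("wrist");m=cv2.inRange(cv2.cvtColor(w,cv2.COLOR_BGR2HSV),(18,80,30),(35,255,255));print("yellow",cv2.boundingRect(big(m)))
for t in(0,.03,.07):print(t,proj(c,press(t)).round(1))
b=cv2.resize(manip.snapshot("scene")[90:230,180:330],None,fx=2.7,fy=2.7)
k=np.zeros((384,512+b.shape[1],3),np.uint8);k[:,:512]=w;k[:b.shape[0],512:]=b[:384];cv2.imwrite('pics/c6.png',cv2.resize(k,(800,335)))
E
```

```text
18.2833 [0.69071743 0.08906005 0.23358817] [-0.4  0.1  0.2]
yellow (235, 166, 49, 17)
0 [260.  174.3]
0.03 [260.  175.4]
0.07 [260.  177.1]
```

View pics/c6.png

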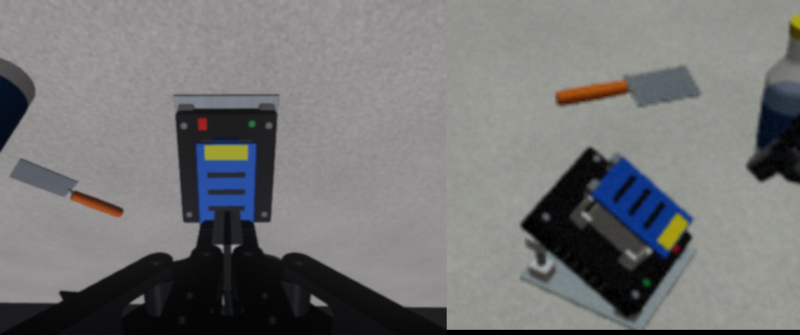

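The cover lies shut and parallel to the housing, with the yellow strip centred at (259.5,174) against a predicted 174.3 for fully shut. The arm is clear.

```bash
python3 -c "
from station import manip
print(manip.sign_off())"
```

```text
the job is handed in; nothing more can be done
None
```

The fresh cassette is seated in the bay and released, the cover is pressed until the catch gave way (about 13 N peak) and sits fully shut, the arm is clear, and the job is handed in at about 18 s.

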